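# Zero a coffee grinder by feel and back it off three clicks

## Task

Re-zero the coffee grinder on the kitchen counter: turn the adjusting ring on its top clockwise (seen from above) until you feel the burrs just touch, gently and without forcing them, then back it off exactly three clicks and let go. Leave the hopper, the mug and the soap bottle where they stand.

Things in the scene. Friction and masses are not known exactly. Their poses are not given: they have to be found in the camera images.
- grinder: black round coffee grinder without its hopper, diameter 120 mm at the foot, 112 mm at its flat top 150 mm above the counter, fixed; origin at the centre of its underside, z up, chute towards its -x. Its burrs touch 4 to 7 clicks (about 96 to 168 degrees) clockwise of the ring's start, which cannot be seen, only felt
- ring_grip (a point): centre of the aluminium adjusting ring on the grinder's top, on its vertical axis, half-way up: a cylinder of diameter 58 mm, 152 to 184 mm above the counter, with 15 dark ribs; one click per rib pitch (24 degrees). Clockwise from above closes the burrs. Drag about 0.05 N m; the sprung clicks add up to about 0.2 N m either way, and the ring rests in them
- ring_mark (a point): centre of the orange mark on top of the ring's rim, 26 mm from its axis, 186 mm above the counter; turns with the ring. Once the burrs touch, at a click, the torque rises by about 0.2 N m per 3 degrees; over 1 N m is forcing them. Let go, the ring springs back to that click; three clicks back is 72 degrees anticlockwise from it
- hopper: clear bean hopper with black rims, standing upside down on the counter, diameter 104 mm, 112 mm high; origin at the centre of its underside
- mug: blue mug, diameter 80 mm, 90 mm high; origin at the centre of its underside
- soap: amber soap bottle with a red cap, diameter 64 mm, 170 mm high; origin at the centre of its underside
Mind the look-alikes: they are no part of the job. Leave any yellow look-alike of the hopper alone.

How it is judged:
By the outcome, as a careful person would: the job done as asked, in the order asked, and still so for the second after the job is handed in, with the robot touching nothing.
It also fails if it takes over 67 s, if anything falls off the work surface, if the arm or the gripper's body presses on something with over 40 N, if the wrist force passes 120 N, or if a joint passes its speed limit or range.

## Robot

A 6-joint arm with a two-finger parallel gripper is mounted at the origin on the work surface. World frame = base frame: x ahead of the robot, y to its left, z up, the work surface at z = 0. Lengths are in m, angles in rad, forces in N, time in s.
With the tool pointing down it reaches from about 0.35 to 0.775 m from the base axis. Payload 5.5 kg.
Tool frame: the origin (TCP) lies between the finger pads; the fingertips stand 8 mm ahead of it and the grasp point (between the pads) lies 11 mm behind it; z points along the fingers, y is the line along which they close (so a half turn about z gives the same grasp; the last joint's range is limited). The gripper opens to 85 mm and grips with 20 to 120 N. Pads are 22 mm wide; open, the fingers measure 114 mm over their backs; the gripper's body (76 mm by 85 mm) begins 54 mm behind the grasp point. The pads swing forward as they close: fully open they stand 13 mm farther back than shut.
Start: joints at [1.113, 0.313, 0.046, 1.304, 0, 1.431], TCP at [0.18, 0.546, 0.239] pointing down, gripper open.
Joint ranges: [-2.76, 2.76], [-0.86, 1.69], [-1.03, 1.26], [-2.2, 2.34], [-1.47, 1.5], [-3.14, 3.14]. Speed limits (rad/s): [2.57, 2.57, 3.14, 3.14, 3.14, 3.14].

## Interface

Orientations are given as a unit quaternion [w, x, y, z].
In Python, from workcell import status, vision, job gives the robot as it stands. The module is installed in compiled form; this text tells all that it offers.
- The arm moves only by the tool apply_moves, never from a script. Its argument "moves" is one flat list of numbers, 6 for each row, row after row: the shift along the world's x, y, z in units of 25 mm (1.0 is 25 mm), then the turn, a rotation vector about the world's x, y, z in rad. In form: [x, y, z, rx, ry, rz, x, y, z, rx, ry, rz, ...]. A call has 1 to 20 rows; each row is the pose to reach, as a shift and turn from the pose commanded when the call began; what a row does not reach only later rows make up. A row lasts 1/12 s, in which the tool goes at most 41.7 mm and 7.16 degrees, less where a joint would pass 70% of its speed; a pose out of reach is approached as far as the arm can. A call with a gripper value outside its range is refused whole. "claw" is the opening in per cent of the stroke, from 0 (shut) to 100 (fully open), set as the call begins (left out, the last holds). The fingers move at their own pace and stop on an object; "newtons" is the grip in N (left out, the last holds). Time passes only in rows, so rows that repeat a pose let the fingers close. It gives the time, the measured TCP pose, the force, the opening and the grip force at its end, in the units of the state.
- status.get_state(): the state, without advancing time (a new reading comes with each control period).
- vision.read_camera(name): name is "scene" or "top" or "wrist"; returns a dict with "image" (420x560x3 uint8, blue, green, red), "camera_matrix" (3x3 intrinsics, pixels), "camera_from_world" (4x4, takes a point from world to camera coordinates). Camera axes: x right, y down, z forward; pixel columns grow to the right and rows downward; lengths in m; the calibration is good to about 2 mm. A picture is of the moment at which its call begins. There is no depth.
- job.hand_in(): hands the job in; it is judged then, once.
The state is a dict: "clock": time; "joint_pos": joint angles; "qvel": joint speeds; "tau": joint torques, N m; "tcp_pos": TCP position; "orientation": TCP orientation; "wrist_force": force on the tool from outside, world axes, zero at the start; "ft_torque": the same for the moment, N m; "finger_gap": finger opening in m; "grip_force": force on a finger pad.
Only numpy, scipy, OpenCV 4.12 (cv2) and the standard library are available. Lean on these libraries where they do the work, as an engineer would, in place of code of your own. Each camera call takes 0.05 s, during which the arm holds its last target. There are 200 camera calls.

## Working session

There is one attempt and no reset: what is moved stays moved. The work goes in short steps, Python scripts to look and compute and a tool call to move; the robot and the scene stay as the last step left them, time stands still between calls to the robot, and variables do not carry over. Pictures are saved under pics/ and viewed, at most 10 in all, crops included, and the job is handed in when it is done.

Besides the shell and the picture viewer there is one more tool, called by a JSON object that holds its "name" and its "arguments", one argument or row to a line. apply_moves: Moves the arm, as the interface text tells. Its arguments: {"type":"object","properties":{"moves":{"type":"array","items":{"type":"number"}},"claw":{"type":"number"},"newtons":{"type":"number"}},"required":["moves"]}

```bash
mkdir -p pics; cat > h.py <<'E'
import numpy as np,cv2
from workcell import status,vision,job
def cam(n):
    r=vision.read_camera(n); return r["image"],np.array(r["camera_matrix"]),np.array(r["camera_from_world"])
def ray(K,T,u,v,z):
    R,t=T[:3,:3],T[:3,3]; c=-R.T@t; d=R.T@np.linalg.inv(K)@np.array([u,v,1.]); return c+d*(z-c[2])/d[2]
def proj(K,T,p):
    q=K@(T[:3,:3]@np.array(p)+T[:3,3]); return q[:2]/q[2]
E
python3 - <<'E'
from h import *
a=[]
for n in("top","scene"):
    im,K,T=cam(n); np.savez(n,im=im,K=K,T=T); cv2.imwrite(f"pics/{n}0.png",im)
    print(n,K[0,0],-T[:3,:3].T@T[:3,3])
print(status.get_state())
E
```

```text
top 509.1660801162561 [0.43774541 0.09184368 1.40862977]
scene 421.3598027244282 [1.12496243 0.64252468 0.72739577]
{'clock': 0.1, 'joint_pos': array([ 1.11338853e+00,  3.13931474e-01,  4.51035344e-02,  1.30360098e+00,
       -1.08412683e-05,  1.43117912e+00]), 'qvel': array([-0.00052925, -0.00274917,  0.00267281, -0.00037226, -0.00146147,
       -0.00130867]), 'tau': array([ 2.51975485e-03, -4.81726599e+01,  2.99244153e+01,  1.27897435e-02,
       -9.34541208e-05, -1.02375648e-05]), 'tcp_pos': array([0.17949583, 0.54580506, 0.23849899]), 'orientation': array([-2.34890089e-04,  1.58227460e-01,  9.87402352e-01, -7.81787270e-04]), 'wrist_force': array([ 0.46911822,  0.4518179 , -0.06703345]), 'ft_torque': array([-0.03621625, -0.04055463,  0.00196794]), 'grip_force': 0.0, 'finger_gap': 0.08546271294333913}
```

View pics/top0.png

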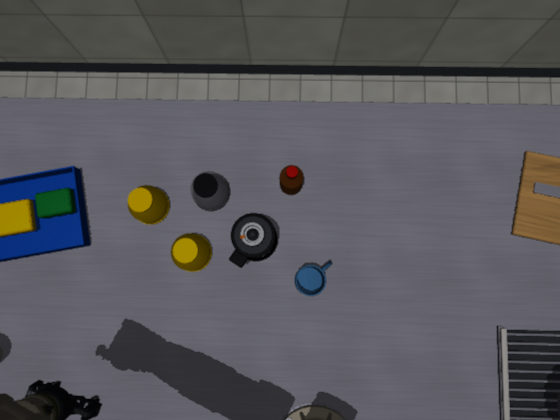

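View pics/scene0.png

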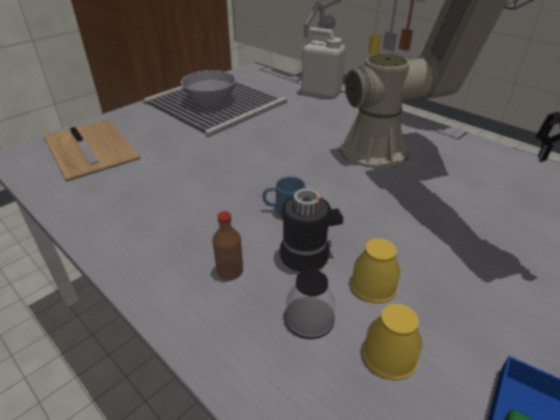

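The top view shows the ring at (252,235) on the black grinder, with its orange mark near (243,238). The hopper is at (210,190), the soap at (291,178) and the mug at (311,279). Possible look-alikes are the yellow hoppers at (148,204) and (190,252) and the clear hopper itself. The only thing with an aluminium ring is the grinder at (252,235), so I'm choosing that and checking it in a close crop.

```bash
python3 - <<'E'
from h import *
d=np.load("top.npz"); im,K,T=d["im"],d["K"],d["T"]
hsv=cv2.cvtColor(im,cv2.COLOR_BGR2HSV)
sub=np.zeros(im.shape[:2],np.uint8); sub[205:270,225:282]=1
# black grinder blob
def big(m):
    c=cv2.findContours(m.astype(np.uint8),cv2.RETR_EXTERNAL,cv2.CHAIN_APPROX_NONE)[0]; return max(c,key=cv2.contourArea)
c2=np.zeros_like(sub); cv2.circle(c2,(252,235),15,1,-1)
ring=(c2>0)&(hsv[...,2]>85)
(e)=cv2.fitEllipse(big(ring)); print("ring ell",e, ray(K,T,*e[0],.184))
org=(c2>0)&(hsv[...,1]>120)&(hsv[...,0]<25)&(hsv[...,2]>80)
v,u=np.nonzero(org); print("org",len(u),u.mean(),v.mean(), ray(K,T,u.mean(),v.mean(),.186))
r=ray(K,T,*e[0],.184); print(np.hypot(r[0],r[1]))
for n,pt,z in(("hopper",(205,184),.112),("soap",(292,172),.17),("mug",(311,279),.09),("yel",(187,247),.112)): print(n,ray(K,T,*pt,z))
m=ray(K,T,u.mean(),v.mean(),.186)
print("mark rel",m-r,np.hypot(*(m-r)[:2]),np.degrees(np.arctan2(*(m-r)[1::-1])))
print(509*.058/(1.409-.184))
a=cv2.resize(im[195:275,205:330],None,fx=6,fy=6,interpolation=cv2.INTER_CUBIC)
cv2.imwrite("pics/c1.png",a)
E
```

```text
ring ell ((251.65728759765625, 233.6069793701172), (22.72110939025879, 22.94940948486328), 63.739200592041016) [0.54566598 0.16807283 0.184     ]
org 12 241.66666666666666 236.58333333333334 [0.53780955 0.19186791 0.186     ]
0.5709639547595805
hopper [0.67872862 0.29724021 0.112     ]
soap [0.70194193 0.07301923 0.17      ]
mug [0.4402349  0.01844805 0.09      ]
yel [0.51435131 0.33712509 0.112     ]
mark rel [-0.00785643  0.02379508  0.002     ] 0.025058521252780595 108.2716972524521
24.099591836734692
```

View pics/c1.png

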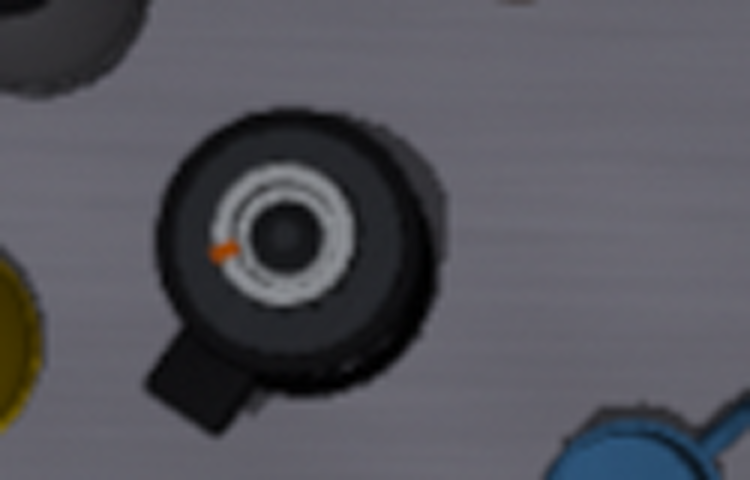

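The crop confirms the choice: an aluminium ring on a black grinder, with the orange mark at about 108° and a measured radius of 25 mm (26 expected). Next I move above it, pre-turned to leave room for clockwise wrist travel.

{"name": "apply_moves", "arguments": {
  "moves": [4.9, -5, 0.4, 0, 0, 0.4, 9.8, -10.1, 0.4, 0, 0, 0.8, 14.6, -15.1, 0.4, 0, 0, 1.2, 14.6, -15.1, 0.4, 0, 0, 1.2, 14.6, -15.1, 0.4, 0, 0, 1.2, 14.6, -15.1, 0.4, 0, 0, 1.2, 14.6, -15.1, 0.4, 0, 0, 1.2, 14.6, -15.1, 0.4, 0, 0, 1.2, 14.6, -15.1, 0.4, 0, 0, 1.2, 14.6, -15.1, 0.4, 0, 0, 1.2, 14.6, -15.1, 0.4, 0, 0, 1.2, 14.6, -15.1, 0.4, 0, 0, 1.2, 14.6, -15.1, 0.4, 0, 0, 1.2, 14.6, -15.1, 0.4, 0, 0, 1.2, 14.6, -15.1, 0.4, 0, 0, 1.2, 14.6, -15.1, 0.4, 0, 0, 1.2, 14.6, -15.1, 0.4, 0, 0, 1.2, 14.6, -15.1, 0.4, 0, 0, 1.2],
  "claw": 100,
  "newtons": 35
}}

```text
clock: 1.6
tcp_pos: [0.5437, 0.1695, 0.2491]
orientation: [-0.0, -0.428, 0.904, 0.0]
wrist_force: [0.1, -0.3, -0.2]
finger_gap: 0.0854
grip_force: 0.0
```

```bash
python3 - <<'E'
from h import *
im,K,T=cam("wrist"); cv2.imwrite("pics/w1.png",im); np.savez("w1",im=im,K=K,T=T)
s=status.get_state(); print(s["tcp_pos"],s["orientation"],np.degrees(s["joint_pos"]),s["ft_torque"])
print(proj(K,T,[.5457,.168,.184]),proj(K,T,s["tcp_pos"]),proj(K,T,[.538,.192,.186]))
E
```

```text
[0.54374167 0.16973649 0.24931192] [-2.49327581e-04 -4.27694355e-01  9.03923360e-01  1.89756450e-04] [ 9.25615940e+00  1.72289215e+01  3.04701521e+00  7.58515661e+01
  1.29888891e-02 -4.13865008e+01] [ 0.00535655  0.02977586 -0.00564759]
[273.92155531 229.7037964 ] [277.54774908 278.49203387] [302.90431012 248.04054565]
```

View pics/w1.png

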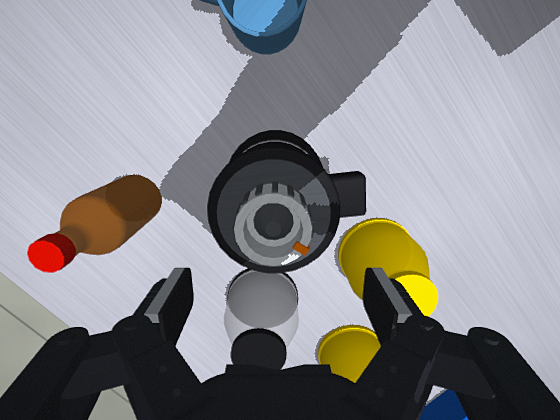

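The wrist view shows the ring at about (273,228) with the mark at (301,249). That agrees with the prediction from the top view of (303,248), so I descend over it.

{"name": "apply_moves", "arguments": {
  "moves": [0.08, -0.06, -1, 0, 0, 0, 0.08, -0.06, -2, 0, 0, 0, 0.08, -0.06, -2.6, 0, 0, 0, 0.08, -0.06, -3, 0, 0, 0, 0.08, -0.06, -3.3, 0, 0, 0, 0.08, -0.06, -3.56, 0, 0, 0, 0.08, -0.06, -3.56, 0, 0, 0, 0.08, -0.06, -3.56, 0, 0, 0]
}}

```text
clock: 2.32
tcp_pos: [0.5469, 0.1675, 0.1608]
orientation: [0.0, -0.427, 0.904, -0.0]
wrist_force: [0.3, -0.6, -0.5]
finger_gap: 0.0857
grip_force: 0.0
```

{"name": "apply_moves", "arguments": {
  "moves": [0, 0, 0, 0, 0, 0, 0, 0, 0, 0, 0, 0, 0, 0, 0, 0, 0, 0, 0, 0, 0, 0, 0, 0, 0, 0, 0, 0, 0, 0, 0, 0, 0, 0, 0, 0, 0, 0, 0, 0, 0, 0, 0, 0, 0, 0, 0, 0, 0, 0, 0, 0, 0, 0, 0, 0, 0, 0, 0, 0, 0, 0, 0, 0, 0, 0],
  "claw": 60,
  "newtons": 35
}}

```text
clock: 3.23
tcp_pos: [0.5469, 0.1677, 0.1615]
orientation: [0.001, -0.427, 0.904, 0.0]
wrist_force: [-2.5, 1.4, 6.2]
finger_gap: 0.057
grip_force: 37.5
```

```bash
cat > st.py <<'E'
from h import *
im,K,T=cam("wrist")
s=status.get_state(); f=np.array(s["wrist_force"])
o=s["orientation"]; print(s["clock"],"tcp",s["tcp_pos"].round(4),"yaw",round(np.degrees(2*np.arctan2(o[2],o[1])),2),"q6",round(np.degrees(s["joint_pos"][5]),1),"F",f.round(1),"M",np.round(s["ft_torque"],3),"tau6",round(s["tau"][5],3),"gap",round(s["finger_gap"],4),"grip",round(s["grip_force"],1))
h=cv2.cvtColor(im,cv2.COLOR_BGR2HSV); m=((h[...,1]>150)&(h[...,0]>6)&(h[...,0]<17)&(h[...,2]>120)).astype(np.uint8)
n,l,t,c=cv2.connectedComponentsWithStats(m)
for i in range(1,n):
    if t[i,4]>25:
        p=ray(K,T,*c[i],.186)-[.5457,.168,.186]
        if np.hypot(*p[:2])<.045: print(" mark",t[i,4],p[:2].round(4),"r",np.hypot(*p[:2]).round(4),"ang",np.degrees(np.arctan2(p[1],p[0])).round(1))
import sys
if len(sys.argv)>1: cv2.imwrite(sys.argv[1],im)
E
python3 st.py pics/w2.png
```

```text
3.2833 tcp [0.5469 0.1677 0.1615] yaw 230.55 q6 -41.6 F [-2.5  0.7  5.5] M [ 0.385  0.484 -0.03 ] tau6 -0.073 gap 0.057 grip 37.5
 mark 336 [-0.0067  0.0223] r 0.0233 ang 106.6
```

View pics/w2.png

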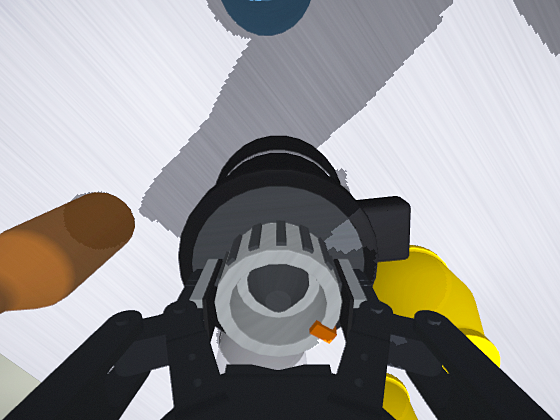

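The fingers hold the ring at a gap of 57 mm, with the mark at (322,330) or about 107°. A first click tests the feel.

{"name": "apply_moves", "arguments": {
  "moves": [0, 0, 0, 0, 0, -0.06, 0, 0, 0, 0, 0, -0.12, 0, 0, 0, 0, 0, -0.18, 0, 0, 0, 0, 0, -0.24, 0, 0, 0, 0, 0, -0.3, 0, 0, 0, 0, 0, -0.36, 0, 0, 0, 0, 0, -0.42, 0, 0, 0, 0, 0, -0.48, 0, 0, 0, 0, 0, -0.52, 0, 0, 0, 0, 0, -0.52, 0, 0, 0, 0, 0, -0.52]
}}

```text
clock: 4.2
tcp_pos: [0.5466, 0.1681, 0.1615]
orientation: [0.001, -0.18, 0.984, 0.001]
wrist_force: [-3.8, 3.5, 6.1]
finger_gap: 0.0567
grip_force: 37.6
```

```bash
python3 st.py
```

```text
4.25 tcp [0.5466 0.1681 0.1615] yaw 200.79 q6 -11.8 F [-3.7  4.5  6.7] M [ 0.465  0.637 -0.026] tau6 -0.006 gap 0.0574 grip 37.6
 mark 354 [0.0055 0.0235] r 0.0242 ang 76.8
```

{"name": "apply_moves", "arguments": {
  "moves": [0, 0, 0, 0, 0, -0.03, 0, 0, 0, 0, 0, -0.06, 0, 0, 0, 0, 0, -0.07, 0, 0, 0, 0, 0, -0.07]
}}

```text
clock: 4.58
tcp_pos: [0.5465, 0.1682, 0.1615]
orientation: [0.0, -0.146, 0.989, 0.001]
wrist_force: [-3.5, 4.3, 6.2]
finger_gap: 0.0572
grip_force: 37.7
```

```bash
python3 st.py
```

```text
4.6333 tcp [0.5466 0.1682 0.1615] yaw 196.78 q6 -7.8 F [-2.9  3.3  5.9] M [ 0.543  0.692 -0.087] tau6 -0.027 gap 0.0572 grip 37.7
 mark 354 [0.0072 0.0232] r 0.0243 ang 72.8
```

{"name": "apply_moves", "arguments": {
  "moves": [0, 0, 0, 0, 0, -0.06, 0, 0, 0, 0, 0, -0.12, 0, 0, 0, 0, 0, -0.14, 0, 0, 0, 0, 0, -0.14]
}}

```text
clock: 4.97
tcp_pos: [0.5465, 0.1683, 0.1615]
orientation: [0.0, -0.076, 0.997, 0.001]
wrist_force: [-3.9, 4.1, 5.9]
finger_gap: 0.0573
grip_force: 37.7
```

```bash
python3 st.py
```

```text
5.0167 tcp [0.5465 0.1683 0.1615] yaw 188.75 q6 0.3 F [-4.2  4.   5.8] M [ 0.692  0.713 -0.11 ] tau6 -0.072 gap 0.0572 grip 37.7
 mark 347 [0.0103 0.0221] r 0.0244 ang 65.0
```

{"name": "apply_moves", "arguments": {
  "moves": [0, 0, 0, 0, 0, -0.06, 0, 0, 0, 0, 0, -0.12, 0, 0, 0, 0, 0, -0.14, 0, 0, 0, 0, 0, -0.14]
}}

```text
clock: 5.35
tcp_pos: [0.5465, 0.1685, 0.1615]
orientation: [0.0, -0.006, 1.0, 0.001]
wrist_force: [-3.8, 5.2, 6.0]
finger_gap: 0.057
grip_force: 37.7
```

```bash
python3 st.py
```

```text
5.4 tcp [0.5465 0.1684 0.1615] yaw 180.74 q6 8.3 F [-2.9  3.4  7.1] M [ 0.68   0.724 -0.001] tau6 0.03 gap 0.0566 grip 37.7
 mark 346 [0.0132 0.0206] r 0.0245 ang 57.3
```

{"name": "apply_moves", "arguments": {
  "moves": [0, 0, 0, 0, 0, -0.06, 0, 0, 0, 0, 0, -0.12, 0, 0, 0, 0, 0, -0.18, 0, 0, 0, 0, 0, -0.24, 0, 0, 0, 0, 0, -0.3, 0, 0, 0, 0, 0, -0.36, 0, 0, 0, 0, 0, -0.42, 0, 0, 0, 0, 0, -0.48, 0, 0, 0, 0, 0, -0.54, 0, 0, 0, 0, 0, -0.6, 0, 0, 0, 0, 0, -0.66, 0, 0, 0, 0, 0, -0.66]
}}

```text
clock: 6.4
tcp_pos: [0.5467, 0.1691, 0.1615]
orientation: [-0.0, 0.319, 0.948, 0.002]
wrist_force: [-3.1, 6.9, 7.1]
finger_gap: 0.057
grip_force: 37.6
```

```bash
python3 st.py
```

```text
6.45 tcp [0.5467 0.1691 0.1615] yaw 142.92 q6 46.1 F [-2.2  7.3  6.4] M [ 1.145  0.68  -0.074] tau6 0.058 gap 0.0567 grip 37.6
 mark 348 [0.0233 0.0089] r 0.025 ang 21.0
```

{"name": "apply_moves", "arguments": {
  "moves": [0, 0, 0, 0, 0, -0.04, 0, 0, 0, 0, 0, -0.08, 0, 0, 0, 0, 0, -0.12, 0, 0, 0, 0, 0, -0.16, 0, 0, 0, 0, 0, -0.2, 0, 0, 0, 0, 0, -0.22, 0, 0, 0, 0, 0, -0.22]
}}

```text
clock: 7.03
tcp_pos: [0.5468, 0.1693, 0.1615]
orientation: [-0.0, 0.42, 0.907, 0.002]
wrist_force: [-2.0, 7.1, 5.7]
finger_gap: 0.0572
grip_force: 37.6
```

```bash
python3 st.py
```

```text
7.0833 tcp [0.5468 0.1693 0.1616] yaw 130.36 q6 58.7 F [-1.6  6.7  4.2] M [ 1.211  0.599 -0.043] tau6 0.038 gap 0.0568 grip 37.6
 mark 367 [0.025  0.0039] r 0.0253 ang 8.9
```

{"name": "apply_moves", "arguments": {
  "moves": [0, 0, 0, 0, 0, -0.03, 0, 0, 0, 0, 0, -0.06, 0, 0, 0, 0, 0, -0.08, 0, 0, 0, 0, 0, -0.08]
}}

```text
clock: 7.42
tcp_pos: [0.5468, 0.1693, 0.1615]
orientation: [-0.0, 0.456, 0.89, 0.002]
wrist_force: [-1.5, 7.5, 5.2]
finger_gap: 0.0567
grip_force: 37.6
```

```bash
python3 st.py
```

```text
7.4667 tcp [0.5469 0.1693 0.1615] yaw 125.77 q6 63.3 F [-2.2  7.6  5.6] M [1.211 0.651 0.014] tau6 0.021 gap 0.0572 grip 37.6
 mark 369 [0.0252 0.002 ] r 0.0253 ang 4.6
```

{"name": "apply_moves", "arguments": {
  "moves": [0, 0, 0, 0, 0, -0.04, 0, 0, 0, 0, 0, -0.08, 0, 0, 0, 0, 0, -0.11, 0, 0, 0, 0, 0, -0.11]
}}

```text
clock: 7.8
tcp_pos: [0.5469, 0.1694, 0.1615]
orientation: [-0.0, 0.505, 0.863, 0.002]
wrist_force: [-2.2, 7.5, 5.0]
finger_gap: 0.0571
grip_force: 37.5
```

```bash
python3 st.py
```

```text
7.85 tcp [0.5469 0.1694 0.1615] yaw 119.46 q6 69.6 F [-1.7  6.9  5.1] M [ 1.295  0.594 -0.06 ] tau6 0.04 gap 0.0573 grip 37.5
 mark 356 [ 0.0251 -0.0006] r 0.0251 ang -1.3
```

{"name": "apply_moves", "arguments": {
  "moves": [0, 0, 0, 0, 0, -0.04, 0, 0, 0, 0, 0, -0.08, 0, 0, 0, 0, 0, -0.11, 0, 0, 0, 0, 0, -0.11]
}}

```text
clock: 8.18
tcp_pos: [0.5471, 0.1694, 0.1615]
orientation: [-0.001, 0.551, 0.834, 0.002]
wrist_force: [-2.0, 7.4, 4.4]
finger_gap: 0.057
grip_force: 37.5
```

```bash
python3 st.py
```

```text
8.2333 tcp [0.5471 0.1694 0.1615] yaw 113.14 q6 75.9 F [-1.8  8.4  4.9] M [ 1.393  0.531 -0.157] tau6 -0.103 gap 0.0569 grip 37.5
 mark 346 [ 0.0248 -0.0032] r 0.025 ang -7.3
```

{"name": "apply_moves", "arguments": {
  "moves": [0, 0, 0, 0, 0, -0.04, 0, 0, 0, 0, 0, -0.08, 0, 0, 0, 0, 0, -0.12, 0, 0, 0, 0, 0, -0.12]
}}

```text
clock: 8.57
tcp_pos: [0.5472, 0.1695, 0.1616]
orientation: [-0.001, 0.6, 0.8, 0.002]
wrist_force: [-1.8, 7.7, 3.7]
finger_gap: 0.0567
grip_force: 37.5
```

```bash
python3 st.py
```

```text
8.6167 tcp [0.5472 0.1695 0.1615] yaw 106.31 q6 82.8 F [-2.5  8.3  4.5] M [1.456 0.406 0.192] tau6 0.272 gap 0.0572 grip 37.5
 mark 351 [ 0.0242 -0.0059] r 0.0249 ang -13.8
```

{"name": "apply_moves", "arguments": {
  "moves": [0, 0, 0, 0, 0, -0.03, 0, 0, 0, 0, 0, -0.06, 0, 0, 0, 0, 0, -0.06, 0, 0, 0, 0, 0, -0.06]
}}

```text
clock: 8.95
tcp_pos: [0.5473, 0.1695, 0.1616]
orientation: [-0.001, 0.623, 0.782, 0.002]
wrist_force: [-1.3, 8.1, 4.3]
finger_gap: 0.0569
grip_force: 37.5
```

```bash
python3 st.py
```

```text
9.0 tcp [0.5473 0.1695 0.1615] yaw 102.92 q6 86.1 F [-1.8  7.   4.8] M [1.503 0.286 0.328] tau6 0.397 gap 0.0569 grip 37.5
 mark 348 [ 0.0238 -0.0072] r 0.0249 ang -16.9
```

{"name": "apply_moves", "arguments": {
  "moves": [0, 0, 0, 0, 0, -0.02, 0, 0, 0, 0, 0, -0.04, 0, 0, 0, 0, 0, -0.04, 0, 0, 0, 0, 0, -0.04]
}}

```text
clock: 9.33
tcp_pos: [0.5473, 0.1695, 0.1615]
orientation: [-0.001, 0.639, 0.77, 0.002]
wrist_force: [-1.3, 6.5, 3.7]
finger_gap: 0.057
grip_force: 37.4
```

```bash
python3 st.py
```

```text
9.3833 tcp [0.5473 0.1694 0.1615] yaw 100.64 q6 88.4 F [-0.9  6.5  4.3] M [1.453 0.187 0.524] tau6 0.549 gap 0.0572 grip 37.4
 mark 347 [ 0.0235 -0.0081] r 0.0249 ang -19.0
```

The burrs touch: torque rises steadily past the fifth click, 0.19, 0.33, then 0.52 N m. Backing off to the second click (48° clockwise of start) takes about 82.3° anticlockwise.

{"name": "apply_moves", "arguments": {
  "moves": [0, 0, 0, 0, 0, 0.08, 0, 0, 0, 0, 0, 0.16, 0, 0, 0, 0, 0, 0.24, 0, 0, 0, 0, 0, 0.32, 0, 0, 0, 0, 0, 0.4, 0, 0, 0, 0, 0, 0.48, 0, 0, 0, 0, 0, 0.56, 0, 0, 0, 0, 0, 0.64, 0, 0, 0, 0, 0, 0.72, 0, 0, 0, 0, 0, 0.8, 0, 0, 0, 0, 0, 0.88, 0, 0, 0, 0, 0, 0.96, 0, 0, 0, 0, 0, 1.04, 0, 0, 0, 0, 0, 1.12, 0, 0, 0, 0, 0, 1.2, 0, 0, 0, 0, 0, 1.28, 0, 0, 0, 0, 0, 1.36, 0, 0, 0, 0, 0, 1.41, 0, 0, 0, 0, 0, 1.44, 0, 0, 0, 0, 0, 1.44]
}}

```text
clock: 11.05
tcp_pos: [0.5465, 0.1684, 0.1615]
orientation: [0.0, -0.027, 1.0, 0.001]
wrist_force: [-2.8, 4.1, 5.6]
finger_gap: 0.0573
grip_force: 37.7
```

```bash
python3 st.py
```

```text
11.1 tcp [0.5465 0.1684 0.1615] yaw 183.06 q6 6.0 F [-3.8  4.1  5.4] M [0.712 0.685 0.068] tau6 -0.053 gap 0.0568 grip 37.7
 mark 345 [0.0123 0.0211] r 0.0244 ang 59.6
```

Yaw is 183.1 and the mark reads 59.6° (expected about 59). I'll open the fingers, then lift clear.

{"name": "apply_moves", "arguments": {
  "moves": [0, 0, 0, 0, 0, 0, 0, 0, 0, 0, 0, 0, 0, 0, 0, 0, 0, 0, 0, 0, 0, 0, 0, 0, 0, 0, 0, 0, 0, 0, 0, 0, 0, 0, 0, 0, 0, 0, 0, 0, 0, 0, 0, 0, 0, 0, 0, 0, 0, 0, 0, 0, 0, 0, 0, 0, 0, 0, 0, 0, 0, 0, 0, 0, 0, 0],
  "claw": 100
}}

```text
clock: 12.02
tcp_pos: [0.5467, 0.1673, 0.1603]
orientation: [0.0, -0.026, 1.0, 0.0]
wrist_force: [-0.9, 0.1, -0.3]
finger_gap: 0.0851
grip_force: 0.0
```

{"name": "apply_moves", "arguments": {
  "moves": [0, 0, 0.5, 0, 0, 0, 0, 0, 1.2, 0, 0, 0, 0, 0, 2.2, 0, 0, 0, 0, 0, 3.2, 0, 0, 0, 0, 0, 4, 0, 0, 0, -3, 0, 5, 0, 0, 0, -4, 0, 5, 0, 0, 0, -4, 0, 5, 0, 0, 0, -4, 0, 5, 0, 0, 0, -4, 0, 5, 0, 0, 0, -4, 0, 5, 0, 0, 0]
}}

```text
clock: 12.93
tcp_pos: [0.4474, 0.1673, 0.2855]
orientation: [0.001, -0.026, 1.0, 0.0]
wrist_force: [0.4, -0.5, -0.2]
finger_gap: 0.0851
grip_force: 0.0
```

```bash
python3 st.py pics/w3.png; python3 - <<'E'
from h import *
d=np.load("w1.npz")
im2,K2,T2=cam("wrist")
for im,K,T in((d["im"],d["K"],d["T"]),(im2,K2,T2)):
    h=cv2.cvtColor(im,cv2.COLOR_BGR2HSV); m=((h[...,1]>150)&(h[...,0]>6)&(h[...,0]<17)&(h[...,2]>120)).astype(np.uint8)
    n,l,t,c=cv2.connectedComponentsWithStats(m)
    for i in range(1,n):
        p=ray(K,T,*c[i],.186)-[.5457,.168,.186]
        if t[i,4]>15 and np.hypot(*p[:2])<.045: print(t[i,4],p,np.degrees(np.arctan2(p[1],p[0])),c[i],np.hypot(*p[:2]))
E
```

```text
12.9833 tcp [0.4476 0.1673 0.2851] yaw 182.98 q6 7.9 F [ 1.   0.3 -0. ] M [0.03  0.016 0.02 ] tau6 -0.001 gap 0.0852 grip 0.0
 mark 69 [0.0131 0.0215] r 0.0251 ang 58.7
118 [-0.006371    0.02317665  0.        ] 105.37032122957659 [300.77966102 248.29661017] 0.024036357683899924
68 [0.01294245 0.0213492  0.        ] 58.77465259967046 [295.22058824 324.66176471] 0.02496588796873512
```

View pics/w3.png

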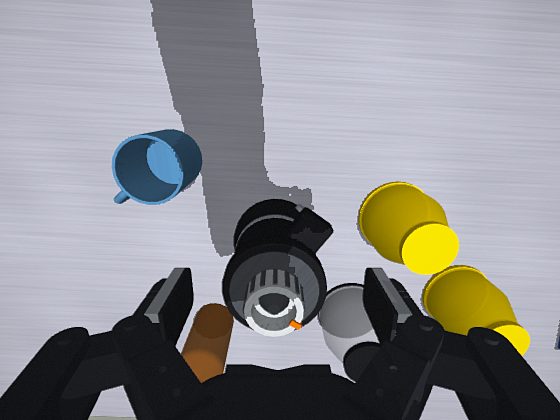

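The mark now sits at 58.8°, about 48° (two clicks) clockwise of its start. That is three clicks back from the touch at click five. The other objects look undisturbed and the gripper is clear.

```bash
python3 -c "
from workcell import job
print(job.hand_in())"
```

```text
the job is handed in; nothing more can be done
None
```

I felt the burrs touch at the fifth click (0.52 N m at most in the readings), backed the ring off three clicks, let go without disturbing the hopper, mug or soap, and handed the job in at about 13 s; no verdict was returned.

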